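# Clamp a cast specimen block in the bench jig

### The job

The amber resin specimen block stands at the open end of its track on the aluminium clamping jig. Push it along the track with the fingers, never lifting it off the jig, until it is fully home against the end stop; then push the jig's black-gripped lever over past its dead point so that it snaps into lock and the clamping arm presses on the block. Leave the beaker, jar and dish where they stand.

Things in the scene. Friction and masses are not known exactly. Their poses are not given: they have to be found in the camera images.
- jig: Aluminium clamping jig, fixed to the bench, turned up to 26 degrees either way. Origin on the bench directly below the lever's pivot, z up. Base plate 12 mm thick, x -50 to +150 mm, y -95 to +55 mm. The clamp stands at x = 0, y = 0: bracket cheeks up to 66 mm above the bench, a lever, and an arm reaching to +x; both swing in the jig's x-z plane at y = 0.
- seat (a point): Point on the base plate's top (12 mm above the bench) at jig x = +90 mm, y = 0, where the centre of the block's underside lies when fully home; axes as the jig's. Push the block in +y to get it there. Track: two steel rails along y, 10 mm high and wide, 48 mm apart inside, from y = -90 to +25 mm, open at -y; at +y a fixed steel stop, 24 mm high, with its face 20 mm beyond this point.
- block: Loose amber resin block, 44 (x) x 40 (y) x 32 mm high, about 70 g; origin at the centre of its underside, axes as the jig's. It stands on the base plate between the rails with 2 mm of play each side, 40 to 62 mm short of the seat in -y. Its top is 44 mm above the bench, 22 mm above the rails. It slides easily (about 1 N).
- lever (a joint): Lever angle (rad), grows as it is pushed towards jig +x. 0: open, leaning 0.45 rad from upright towards -x. 0.45: upright, about the dead point. 1.05: locked stop, leaning 0.6 rad to +x. A spring drives it away from 0.45 to the nearer end (0.55 N m at 0), so past 0.45 it snaps to 1.04-1.05 by itself. A level push near the tip takes up to about 12 N. As it moves the clamping arm swings down onto the seat.
- lever_pivot (a point): Lever's pivot, 62 mm above the bench above the jig's origin; hinge axis is jig y.
- lever_tip (a point): Round end of the lever's black grip, 110 mm from the pivot. The lever is a steel bar 14 mm wide with a round grip 18 mm across over its last 67 mm. Open, the tip is at jig x = -48 mm, 161 mm above the bench; upright, 172 mm above the bench; locked, x = +62 mm, 153 mm above the bench.
- clamp_arm: Steel clamping arm 14 mm wide, 10 mm thick; origin on its hinge at jig x = +16 mm, 55 mm above the bench; a rubber foot 16 mm across, 74 mm from the hinge. Open, it stands 1.2 rad above level, its end 130 mm above the bench at jig x about +45 mm; locked, it is level and the foot presses on the middle of the block's top. Driven by the lever only.
- beaker: Glass beaker, 64 mm across, 85 mm high, upright on the bench on the +y side of the jig; origin at the centre of its underside. To be left alone.
- jar: Amber jar with black cap, 54 mm across, 75 mm high, upright on the bench on the +y side of the jig; origin at the centre of its underside. To be left alone.
- dish: White shallow dish, 90 mm across, 16 mm high, on the bench on the -y side of the jig, beside the lever rather than the track; origin at the centre of its underside. To be left alone.
There are look-alikes about, which are no part of the job. What is shaped like the block but blue, pink or purple is not meant.

How it is judged:
On the way, in this order (a step that is already met when the one before it is completed fails the run):
1. the block is home against the stop (within 4 mm) while the lever is still open (y of block in the frame of seat between -0.004 and 0.004 m and x of block in the frame of seat between -0.006 and 0.006 m and z of block in the frame of seat below 0.003 m and value of joint lever below 0.25 rad), for 0.2 s.
2. the lever has snapped over into lock (value of joint lever above 0.97 rad), for 0.2 s.
At the end, for the whole second after the job is handed in: The lever rests in lock (joint above 0.97 rad of 1.05), the block stands still on the base plate within 4 mm of the seat along the track (6 mm across), and the clamping arm's foot presses on it with more than 1 N (value of joint lever above 0.97 rad and y of block in the frame of seat between -0.004 and 0.004 m and x of block in the frame of seat between -0.006 and 0.006 m and z of block in the frame of seat below 0.003 m and contact force between clamp_arm and block above 1 N and linear speed of block below 0.02 m/s); the robot touches nothing.
It fails at once if the block is lifted more than 8 mm off the jig or tipped over (z of block in the frame of seat above 0.008 m or angle between block's own z axis and vertical above 0.5 rad).
It fails at once if the beaker is moved more than 15 mm or tipped (distance of beaker from where it was at the start of the episode above 0.015 m or angle between beaker's own z axis and vertical above 0.35 rad).
It fails at once if the jar is moved more than 15 mm or tipped (distance of jar from where it was at the start of the episode above 0.015 m or angle between jar's own z axis and vertical above 0.35 rad).
It fails at once if the dish is moved more than 15 mm or tipped (distance of dish from where it was at the start of the episode above 0.015 m or angle between dish's own z axis and vertical above 0.35 rad).
It also fails if it takes over 46 s, if anything falls off the work surface, if the arm or the gripper's body presses on something with over 40 N, if the wrist force passes 120 N, or if a joint passes its speed limit or range.

### The arm

A 7-joint arm with a two-finger parallel gripper is mounted at the origin on the work surface. World frame = base frame: x ahead of the robot, y to its left, z up, the work surface at z = 0. Lengths are in m, angles in rad, forces in N, time in s.
With the tool pointing down it reaches from about 0.425 to 0.875 m from the base axis. Payload 4.7 kg.
Tool frame: the origin (TCP) lies midway between the tips of the shut fingers; the grasp point (between the pads) lies 19 mm behind it; z points along the fingers, y is the direction in which the jaws open and shut (so a half turn about z gives the same grasp; the last joint's range is limited). The gripper opens to 87 mm and grips with 3 to 60 N. Pads are 19 mm wide; open, the fingers measure 117 mm over their backs; the gripper's body (75 mm by 190 mm) begins 51 mm behind the grasp point.
Start: joints at [-1.203, 0.321, -0.07, 1.45, 0.023, 1.371, -0.057], TCP at [0.225, 0.61, 0.223] pointing down, gripper open.
Joint ranges: [-2.86, 2.86], [-0.3, 2.09], [-1.38, 1.24], [0.06, 2.45], [-1.56, 4.7], [0.09, 2.05], [-2.69, 2.69]. Speed limits (rad/s): [2.57, 2.57, 3.14, 3.14, 3.14, 3.14, 3.14].

### API

Orientations are given as a rotation vector (axis times angle).
In Python, from bench import ctrl, optics gives the robot as it stands. The module is installed in compiled form; this text tells all that it offers.
- The arm moves only by the tool step_arm, never from a script. Its argument "deltas" is a list of rows, each a list of 7 numbers: the turn, a rotation vector about the tool's x, y, z in degrees, then the shift along the tool's x, y, z in mm, then the finger opening in mm, from 0 to 87. A call has exactly 8 rows; each row is the pose to reach, as a shift and turn from the pose commanded when the call began, along the tool's axes at that moment; what a row does not reach only later rows make up. A row lasts 1/8 s, in which the tool goes at most 62.5 mm and 10.7 degrees, less where a joint would pass 70% of its speed; a pose out of reach is approached as far as the arm can. A call with a gripper value outside its range is refused whole. The fingers move at their own pace and stop on an object; "newtons" is the grip in N (left out, the last holds). Time passes only in rows, so rows that repeat a pose let the fingers close, or fill a call up. It gives the time, the measured TCP pose, the force and the opening at its end, in the units of the state.
- ctrl.get_state(): the state, without advancing time (a new reading comes with each control period).
- optics.get_image(name): name is "scene" or "top" or "wrist"; returns the picture (384x512x3 uint8, red, green, blue); there is no depth.
- optics.get_calibration(name): a dict with "K" (3x3 intrinsics, pixels), "R" (3x3) and "t" (3): a world point X has camera coordinates R X + t. Camera axes: x right, y down, z forward; pixel columns grow to the right and rows downward; lengths in m; the calibration is good to about 2 mm. A picture is of the moment at which its call begins: read the wrist's pose just before it. get_calibration takes no time and is no camera call; for the wrist camera it gives the pose at the moment of the call.
- ctrl.close_job(): hands the job in, once; it reports no verdict.
The state is a dict: "time": time; "joint_positions": joint angles; "qd": joint speeds; "joint_torque": joint torques, N m; "position": TCP position; "tool_rot": TCP orientation; "ft_force": force on the tool from outside, world axes, zero at the start; "torque": the same for the moment, N m; "grip_width": opening from 0.0 (shut) to 1.0 (fully open).
Only numpy, scipy, OpenCV 4.12 (cv2) and the standard library are available. Lean on these libraries where they do the work, as an engineer would, in place of code of your own. Each camera call takes 0.05 s, during which the arm holds its last target.

## Working session

There is one attempt and no reset: what is moved stays moved. The work goes in short steps, Python scripts to look and compute and a tool call to move; the robot and the scene stay as the last step left them, time stands still between calls to the robot, and variables do not carry over. Pictures are saved under pics/ and viewed, and the job is handed in when it is done.

Besides the shell and the picture viewer there is one more tool, called after "Call:" by a JSON object that holds its "api" and its "payload". step_arm: Moves the arm, as the interface text tells. Its arguments: {"type":"object","properties":{"deltas":{"type":"array"},"newtons":{"type":"number"}},"required":["deltas"]}

```bash
mkdir -p pics
python3 - <<'E'
from bench import ctrl, optics
import cv2,pickle,numpy as np
s=ctrl.get_state();print(s)
d={}
for n in("scene","top","wrist"):
    c=optics.get_calibration(n);im=optics.get_image(n);d[n]=(im,c)
    cv2.imwrite(f"pics/{n}0.png",im[:,:,::-1])
    print(n,c)
pickle.dump(d,open("d0.pkl","wb"))
E
```

```text
{'time': 0.0, 'joint_positions': array([-1.20286099,  0.32183335, -0.07008942,  1.45167325,  0.02261273,
        1.37078748, -0.05691195]), 'qd': array([ 0.00028833,  0.00023895, -0.00027583, -0.00181303, -0.00081085,
        0.00045378, -0.00056127]), 'joint_torque': array([-8.29036526e-05, -4.91290820e+01, -4.04097531e-01, -3.12527168e+01,
       -6.40581502e-02,  4.36853862e-02,  1.88960403e-04]), 'position': array([0.22508135, 0.60919855, 0.22145571]), 'tool_rot': array([-5.52828211e-01, -3.09233499e+00,  2.98504679e-03]), 'ft_force': array([-0.08588614, -0.6558464 ,  0.42604372]), 'torque': array([-0.07412247, -0.00527794,  0.01701316]), 'grip_width': 1.0033275107908208}
scene {'K': array([[440.0927066 ,   0.        , 255.02251296],
       [  0.        , 440.0927066 , 194.49874532],
       [  0.        ,   0.        ,   1.        ]]), 'R': array([[-0.38401267,  0.92323184,  0.01331322],
       [ 0.59695735,  0.25924907, -0.75923109],
       [-0.70439776, -0.28360693, -0.65068495]]), 't': array([ 0.19248331, -0.30357325,  1.69031497])}
top {'K': array([[351.72408254,   0.        , 258.88878611],
       [  0.        , 351.72408254, 188.3148298 ],
       [  0.        ,   0.        ,   1.        ]]), 'R': array([[ 0.0025437 , -0.99985527,  0.01682147],
       [-0.98818204, -0.00509143, -0.15320031],
       [ 0.15326379, -0.01623298, -0.98805197]]), 't': array([0.05720667, 0.6729818 , 0.76330279])}
wrist {'K': array([[300.29968769,   0.        , 253.61263176],
       [  0.        , 300.29968769, 193.18584188],
       [  0.        ,   0.        ,   1.        ]]), 'R': array([[ 0.34577532,  0.93831384, -0.00256326],
       [ 0.902853  , -0.33196133,  0.27323642],
       [ 0.25553061, -0.09679266, -0.96194349]]), 't': array([-0.64966657, -0.03351867,  0.39213236])}
```

View pics/scene0.png

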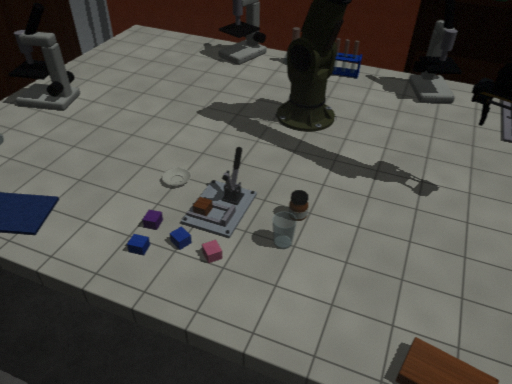

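View pics/top0.png

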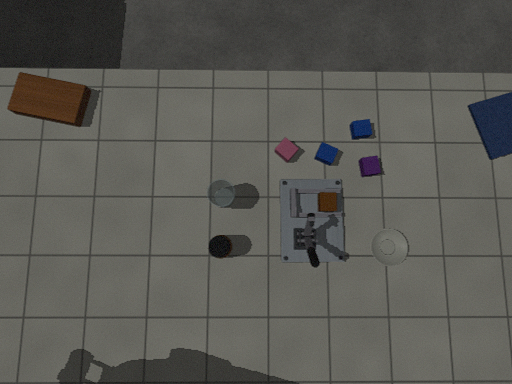

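Run:
```python
import cv2,pickle
d=pickle.load(open("d0.pkl","rb"))
im=d["top"][0][:,:,::-1][165:275,260:420]
cv2.imwrite("pics/topc.png",cv2.convertScaleAbs(cv2.resize(im,None,fx=5,fy=5,interpolation=cv2.INTER_CUBIC),alpha=1.5))
im=d["scene"][0][:,:,::-1][140:270,120:320]
cv2.imwrite("pics/scenec.png",cv2.convertScaleAbs(cv2.resize(im,None,fx=4,fy=4,interpolation=cv2.INTER_CUBIC),alpha=1.5))
```

```text
(no output)
```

View pics/topc.png

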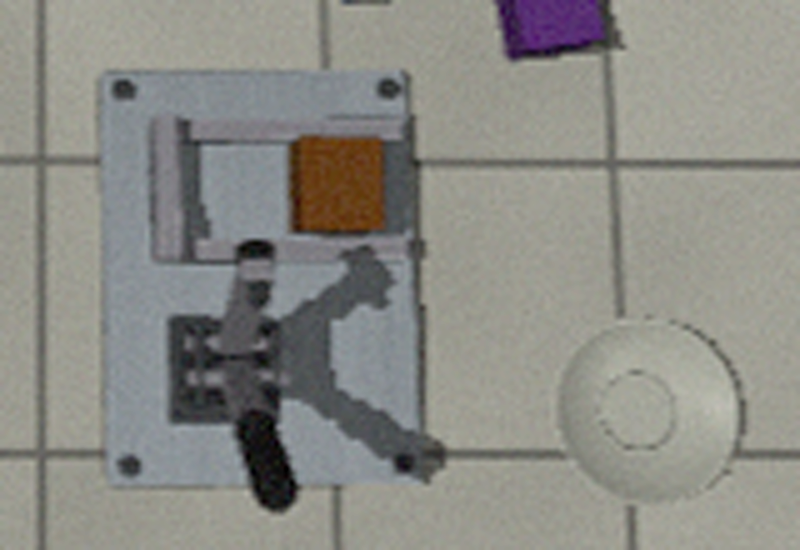

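View pics/scenec.png

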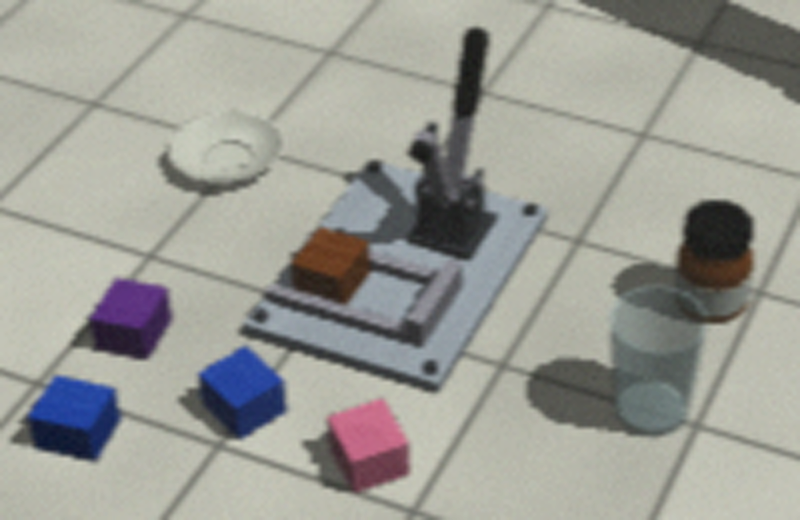

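```bash
cat > h.py <<'E'
import numpy as np,pickle,cv2
from scipy.spatial.transform import Rotation as Rn
def proj(c,X):
    p=np.atleast_2d(X)@c["R"].T+c["t"]; p=p@c["K"].T; return p[:,:2]/p[:,2:]
def ray(c,px,z):
    d=np.linalg.solve(c["K"],[px[0],px[1],1]);d=c["R"].T@d;o=-c["R"].T@c["t"]
    return o+d*(z-o[2])/d[2]
def j2w(p,X):
    X=np.atleast_2d(X);c,s=np.cos(p[2]),np.sin(p[2])
    return np.c_[p[0]+c*X[:,0]-s*X[:,1],p[1]+s*X[:,0]+c*X[:,1],X[:,2]]
E
python3 - <<'E'
from h import *
from scipy.optimize import least_squares
d=pickle.load(open("d0.pkl","rb"))
ct,cs=d["top"][1],d["scene"][1]
T=lambda *a:np.array(a)/5.+[260,165]
S=lambda *a:np.array(a)/4.+[120,140]
C=np.array([[.15,.055,.012],[.15,-.095,.012],[-.05,.055,.012],[-.05,-.095,.012]])
mt=T((104,71),(408,71),(108,487),(422,483)); ms=S((438,385),(243,328),(547,213),(370,165))
B=np.array([[.112,.02,.044],[.112,-.02,.044],[.068,.02,.044],[.068,-.02,.044]])
bt=T((296,137),(383,137),(291,232),(383,231));bs=S((352,280),(292,262),(371,243),(325,231))
for nm,use in(("top",(1,0)),("scene",(0,1)),("both",(1,1))):
    def f(p):
        X=j2w(p,C); Y=j2w(p,B+[0,p[3],0]); r=[]
        if use[0]: r+=[proj(ct,X)-mt,proj(ct,Y)-bt]
        if use[1]: r+=[proj(cs,X)-ms,proj(cs,Y)-bs]
        return np.concatenate(r).ravel()
    r=least_squares(f,[.6,-.1,0,-.05],loss="soft_l1")
    print(nm,r.x,np.degrees(r.x[2]));print(f(r.x).reshape(-1,2).round(1).tolist())
p=r.x;np.save("p.npy",p)
tip=np.array([[-.048,0,.161]])
print("tip",(proj(ct,j2w(p,tip))-[260,165])*5,(proj(cs,j2w(p,tip))-[120,140])*4,"obs ~ (278,490),(476,40)")
for n,px in(("beaker",(224,195)),("jar",(221,247)),("dish",(390,247))): print(n,ray(ct,px,0.05 if n!="dish" else .01))
s=d["wrist"][1];print(Rn.from_rotvec([-5.52828211e-01,-3.09233499e+00,2.98504679e-03]).as_matrix())
print("tcp dist seat",j2w(p,[[.09,-.1,.03],[0,0,0],[-.048,0,.161]]))
E
```

```text
top [ 0.55276646 -0.04911377  0.00277479 -0.05208301] 0.15898387288039098
[[-0.3, -0.4], [0.1, -0.2], [-0.2, -0.0], [0.4, 0.7], [-0.3, 0.0], [-0.6, 0.1], [1.2, -0.2], [0.0, 0.0]]
scene [ 0.55885281 -0.04412997  0.00998694 -0.05180783] 0.5722097511910035
[[0.2, 0.5], [-0.3, -0.4], [0.6, -0.9], [-0.1, -1.1], [-1.6, 0.6], [0.5, 1.3], [0.7, 0.1], [-0.5, -0.5]]
both [ 0.55339562 -0.04802927  0.00584387 -0.05185924] 0.3348291455357984
[[-0.9, -0.6], [-0.5, -0.6], [-0.6, -0.2], [-0.0, 0.3], [-1.0, -0.3], [-1.3, -0.3], [0.6, -0.5], [-0.7, -0.3], [-0.5, -1.3], [-0.7, -2.1], [0.1, -2.3], [-0.3, -2.5], [-2.1, -1.1], [0.1, -0.4], [0.2, -1.5], [-0.8, -2.1]]
tip [[276.61724647 500.88223647]] [[477.7137786   24.53048278]] obs ~ (278,490),(476,40)
beaker [0.65693158 0.14031469 0.05      ]
jar [0.53845606 0.1449783  0.05      ]
dish [ 0.5389351  -0.25447232  0.01      ]
[[-9.38059569e-01  3.46473566e-01 -5.60187862e-04]
 [ 3.46474002e-01  9.38057789e-01 -1.83046160e-03]
 [-1.08717971e-04 -1.91117255e-03 -9.99998168e-01]]
tcp dist seat [[ 0.64397847 -0.14750162  0.03      ]
 [ 0.55339562 -0.04802927  0.        ]
 [ 0.50539644 -0.04830977  0.161     ]]
```

View pics/wrist0.png

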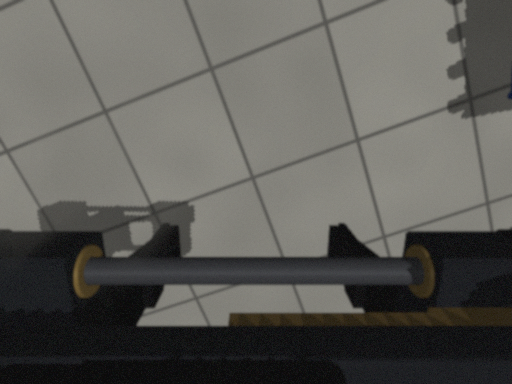

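Run:
```python
from h import *
d=pickle.load(open("d0.pkl","rb"));c=d["wrist"][1]
R=Rn.from_rotvec([-5.52828211e-01,-3.09233499e+00,2.98504679e-03]).as_matrix();p=np.array([.22508,.6092,.22146])
o=-c["R"].T@c["t"];print("cam in tool",R.T@(o-p));print("cam axes in tool (cols x,y,z)\n",R.T@c["R"].T)
Rd=np.array([[-1,0,0],[0,1,0],[0,0,-1.]])  # target: x=-wx,y=wy
print(np.degrees((Rn.from_matrix(R).inv()*Rn.from_matrix(Rd)).as_rotvec()))
for t in([.66,-.2,.26],[.6,-.15,.26]): print(R.T@(np.array(t)-p)*1000)
# where does jig project if tool at t with Rd
Rc=(R.T@c["R"].T); oc=R.T@(o-p)
for t in([.6,-.18,.26],[.56,-.15,.3],[.48,-.1,.28]):
    cw=dict(K=c["K"],R=(Rd@Rc).T); cw["t"]=-cw["R"]@(np.array(t)+Rd@oc)
    print(t,proj(cw,j2w(np.load("p.npy"),[[.15,.055,.012],[.15,-.095,.012],[-.05,.055,.012],[-.05,-.095,.012],[.09,-.052,.044],[-.048,0,.161]])).round().tolist())
```

```text
cam in tool [ 0.0754345   0.00083666 -0.16325254]
cam axes in tool (cols x,y,z)
 [[ 7.43777844e-04 -9.61975568e-01 -2.73134497e-01]
 [ 9.99999511e-01  8.93581464e-04 -4.24062350e-04]
 [ 6.52005543e-04 -2.73134048e-01  9.61975762e-01]]
[-1.09459450e-01 -1.32075035e-02 -2.02718002e+01]
[-688.35181996 -608.46173596  -37.30235676]
[-614.74454575 -582.34726049  -37.36026857]
[0.6, -0.18, 0.26] [[380.0, 233.0], [279.0, 234.0], [397.0, 91.0], [281.0, 91.0], [314.0, 202.0], [413.0, 84.0]]
[0.56, -0.15, 0.3] [[349.0, 246.0], [258.0, 247.0], [360.0, 121.0], [258.0, 122.0], [287.0, 219.0], [356.0, 130.0]]
[0.48, -0.1, 0.28] [[318.0, 296.0], [228.0, 296.0], [326.0, 178.0], [224.0, 178.0], [253.0, 274.0], [305.0, 213.0]]
```

Call:
{"api": "step_arm", "payload": {"deltas": [[0, 0, 0, -40, -39, -10, 0], [0, 0, 0, -80, -78, -20, 0], [0, 0, 0, -120, -117, -30, 0], [0, 0, 0, -160, -156, -37, 0], [0, 0, 0, -200, -195, -37, 0], [0, 0, 0, -240, -234, -37, 0], [0, 0, 0, -280, -273, -37, 0], [0, 0, 0, -320, -312, -37, 0]], "newtons": 20}}

```text
time: 1.15
position: [0.4178, 0.2044, 0.2595]
tool_rot: [0.553, 3.092, 0.001]
ft_force: [0.5, 0.7, 0.9]
grip_width: 0.177
```

Call:
{"api": "step_arm", "payload": {"deltas": [[0, 0, -3, -40, -39, 0, 0], [0, 0, -6, -80, -78, 0, 0], [0, 0, -9, -120, -117, 0, 0], [0, 0, -12, -160, -156, 0, 0], [0, 0, -15, -200, -195, 0, 0], [0, 0, -18, -240, -234, 0, 0], [0, 0, -20, -280, -273, 0, 0], [0, 0, -20, -305, -298, 0, 0]]}}

```text
time: 2.15
position: [0.6004, -0.182, 0.2592]
tool_rot: [-0.011, -3.141, 0.002]
ft_force: [0.2, 0.9, 0.8]
grip_width: 0.007
```

Run:
```python
from h import *
from bench import ctrl,optics
s=ctrl.get_state();c=optics.get_calibration("wrist");im=optics.get_image("wrist");t=optics.get_image("top")
print(s["time"],s["position"],s["joint_positions"]);print(Rn.from_rotvec(s["tool_rot"]).as_matrix().round(3),s["ft_force"])
pickle.dump((im,c,t),open("d1.pkl","wb"))
cv2.imwrite("pics/w1.png",cv2.convertScaleAbs(im[:,:,::-1],alpha=1.5))
x=im[:,:,::-1][70:270,250:450]
cv2.imwrite("pics/w1c.png",cv2.convertScaleAbs(cv2.resize(x,None,fx=3,fy=3,interpolation=cv2.INTER_CUBIC),alpha=1.5))
```

```text
2.15 [ 0.60036785 -0.18198089  0.25916231] [-0.30825946  0.30066948  0.70526857  1.47940729 -0.19358642  1.43300262
  1.96539608]
[[-1.     0.007 -0.001]
 [ 0.007  1.    -0.001]
 [ 0.001 -0.001 -1.   ]] [0.20606351 0.91948618 0.77772138]
```

View pics/w1.png

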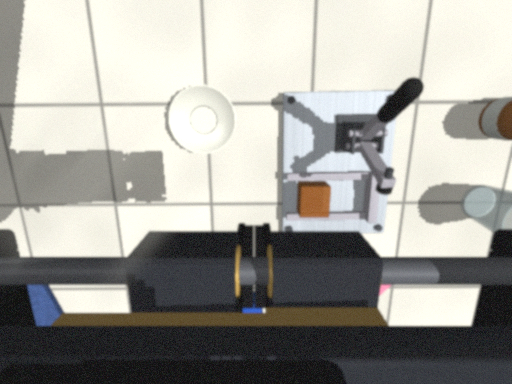

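View pics/w1c.png

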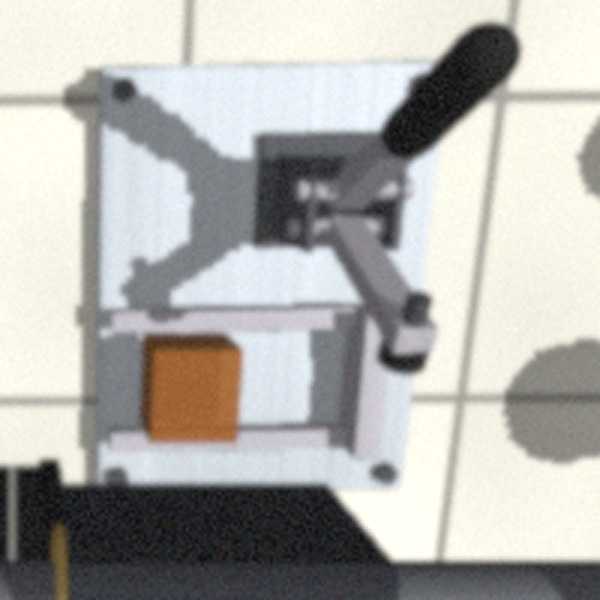

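Run:
```python
from h import *
from scipy.optimize import least_squares
im,c,t=pickle.load(open("d1.pkl","rb"))
C=np.array([[-.05,-.095,.012],[.15,-.095,.012],[.15,.055,.012],[-.05,.055,.012]])
m=np.array([(98,68),(98,485),(400,487),(437,62)])/3+[250,70]
for p in(np.load("p.npy"),):
    print(((proj(c,j2w(p,C))-[250,70])*3).round().tolist())
f=lambda p:(proj(c,j2w(p,C))-m).ravel()
r=least_squares(f,[.553,-.049,0],loss="soft_l1");print(r.x,np.degrees(r.x[2]),f(r.x).round(1))
p=np.array([.5535,-.048,r.x[2]])
def draw(p,by,lev,fn):
    v=cv2.convertScaleAbs(cv2.resize(im[:,:,::-1][70:270,250:450],None,fx=4,fy=4,interpolation=cv2.INTER_CUBIC),alpha=1.5)
    def pl(X,col):
        q=((proj(c,j2w(p,X))-[250,70])*4+1.5).astype(np.int32);cv2.polylines(v,[q.reshape(-1,1,2)],True,col,1)
    pl(C,(0,0,255))
    B=np.array([[.112,.02],[.112,-.02],[.068,-.02],[.068,.02]])+[0,by]
    pl(np.c_[B,[.044]*4],(0,255,0));pl(np.c_[B,[.012]*4],(255,0,0))
    pl(np.array([[.056,.02,.036],[.13,.02,.036],[.056,.02,.012]]),(255,255,0))
    pl(np.array([[0,0,.062],[-.048,0,.161]]),(255,0,255))
    cv2.imwrite(fn,v[:,:,:][:, :])
draw(r.x,-.052,0,"pics/w1o.png");np.save("p1.npy",r.x)
```

```text
[[98.0, 62.0], [92.0, 491.0], [398.0, 488.0], [447.0, 58.0]]
[ 0.5542728  -0.04832875  0.01760672] 1.0087907760550447 [-0.6 -0.2 -0.9  3.3  0.2  0.5  2.5 -1.1]
```

View pics/w1o.png

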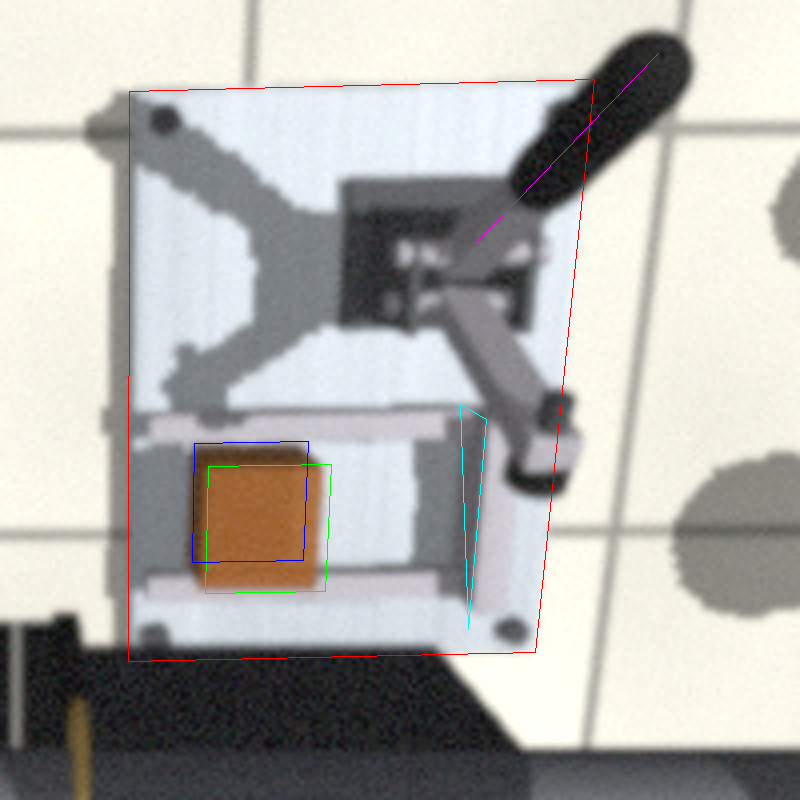

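Call:
{"api": "step_arm", "payload": {"deltas": [[0, 3, 0, -15, 5, 20, 0], [0, 6, 0, -30, 10, 45, 0], [0, 9, -1, -48, 17, 70, 0], [0, 10, -1, -48, 17, 95, 0], [0, 10, -1, -48, 17, 120, 0], [0, 10, -1, -48, 17, 145, 0], [0, 10, -1, -48, 17, 165, 0], [0, 10, -1, -48, 17, 165, 0]]}}

```text
time: 3.25
position: [0.6467, -0.1616, 0.093]
tool_rot: [0.019, -2.964, -0.002]
ft_force: [0.6, -0.0, 0.4]
grip_width: 0.003
```

```bash
cat > look.py <<'E'
import sys
from h import *
from bench import ctrl,optics
n=sys.argv[1]
s=ctrl.get_state();c=optics.get_calibration("wrist")
print(s["time"],s["position"].round(4),s["joint_positions"].round(3),s["ft_force"].round(1));print(Rn.from_rotvec(s["tool_rot"]).as_matrix().round(3))
D={}
for k in sys.argv[2:]:
    D[k]=(optics.get_image(k),optics.get_calibration(k))
    v=D[k][0][:,:,::-1]
    if k=="top": v=cv2.resize(v[150:280,250:430],None,fx=4,fy=4,interpolation=cv2.INTER_CUBIC)
    if k=="scene": v=cv2.resize(v[60:260,130:330],None,fx=3,fy=3,interpolation=cv2.INTER_CUBIC)
    cv2.imwrite(f"pics/{n}_{k}.png",cv2.convertScaleAbs(v,alpha=1.5))
pickle.dump(D,open(n+".pkl","wb"))
E
python3 look.py a wrist scene
```

```text
3.25 [ 0.6467 -0.1616  0.093 ] [-0.234  0.641  0.631  1.396 -0.309  1.39   1.994] [ 0.6 -0.   0.4]
[[-0.984 -0.012 -0.177]
 [-0.013  1.     0.   ]
 [ 0.177  0.002 -0.984]]
```

View pics/a_scene.png

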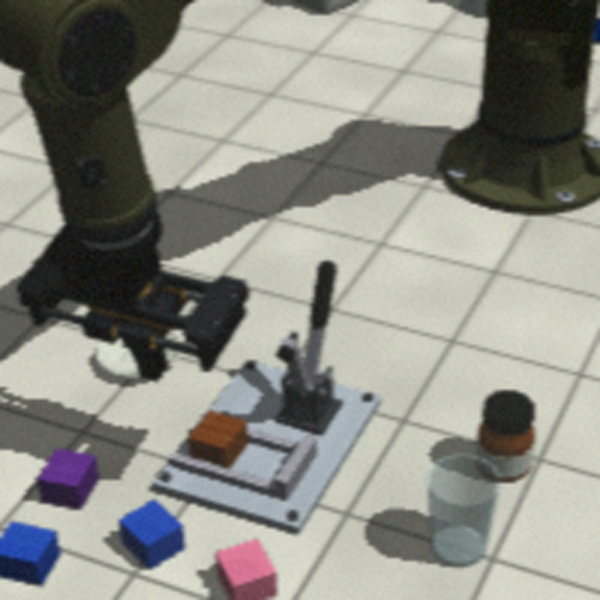

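View pics/a_wrist.png

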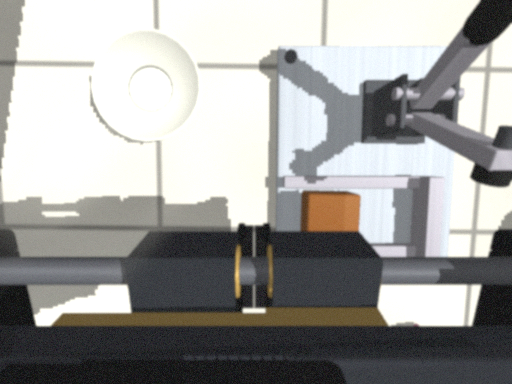

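Call:
{"api": "step_arm", "payload": {"deltas": [[0, 0, 0, -3, 0, 15, 0], [0, 0, 0, -5, 0, 30, 0], [0, 0, 0, -8, 0, 45, 0], [0, 0, 0, -11, 0, 58, 0], [0, 0, 0, -12, 0, 62, 0], [0, 0, 0, -12, 0, 62, 0], [0, 0, 0, -12, 5, 62, 0], [0, 0, 0, -12, 10, 62, 0]]}}

```text
time: 4.35
position: [0.6497, -0.1517, 0.0321]
tool_rot: [0.019, -2.968, -0.001]
ft_force: [-0.4, -0.4, -0.3]
grip_width: 0.003
```

```bash
python3 look.py b scene top
```

```text
4.35 [ 0.6497 -0.1517  0.0321] [-0.237  0.695  0.607  1.443 -0.338  1.291  1.994] [-0.4 -0.4 -0.3]
[[-0.985 -0.013 -0.173]
 [-0.013  1.    -0.001]
 [ 0.173  0.002 -0.985]]
```

View pics/b_scene.png

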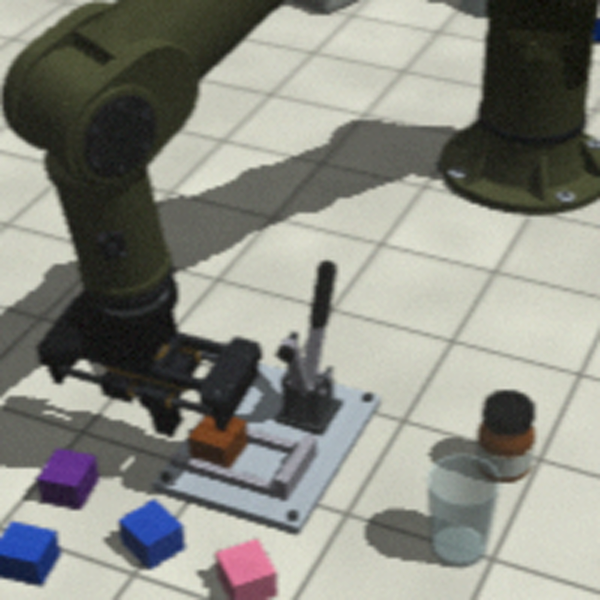

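View pics/b_top.png

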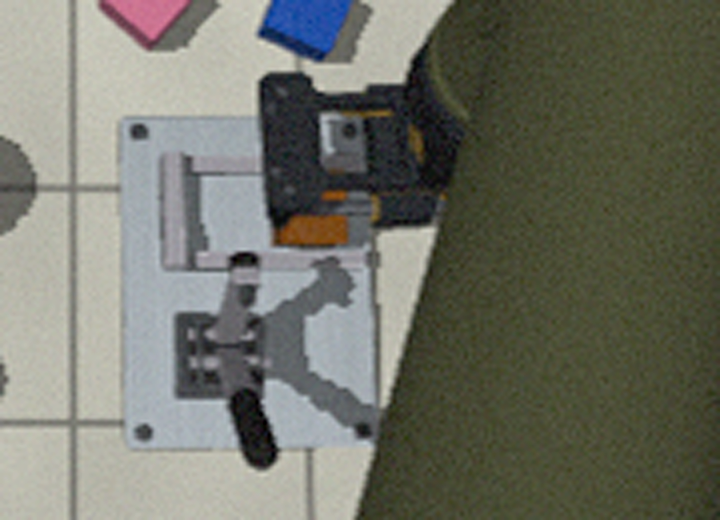

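Call:
{"api": "step_arm", "payload": {"deltas": [[0, 0, 0, 0, 7, 0, 0], [0, 0, 0, 0, 14, 0, 0], [0, 0, 0, 0, 21, 0, 0], [0, 0, 0, 0, 28, 0, 0], [0, 0, 0, 0, 36, 0, 0], [0, 0, 0, 0, 44, 0, 0], [0, 0, 0, 0, 52, 0, 0], [0, 0, 0, 0, 58, 0, 0]]}}

```text
time: 5.45
position: [0.6485, -0.0933, 0.0315]
tool_rot: [0.02, -2.967, -0.001]
ft_force: [0.9, -0.8, -0.2]
grip_width: 0.005
```

```bash
python3 look.py c scene top
```

```text
5.45 [ 0.6485 -0.0933  0.0315] [-0.319  0.672  0.598  1.475 -0.337  1.282  1.914] [ 0.9 -0.8 -0.2]
[[-0.985 -0.013 -0.174]
 [-0.013  1.    -0.001]
 [ 0.174  0.002 -0.985]]
```

View pics/c_scene.png

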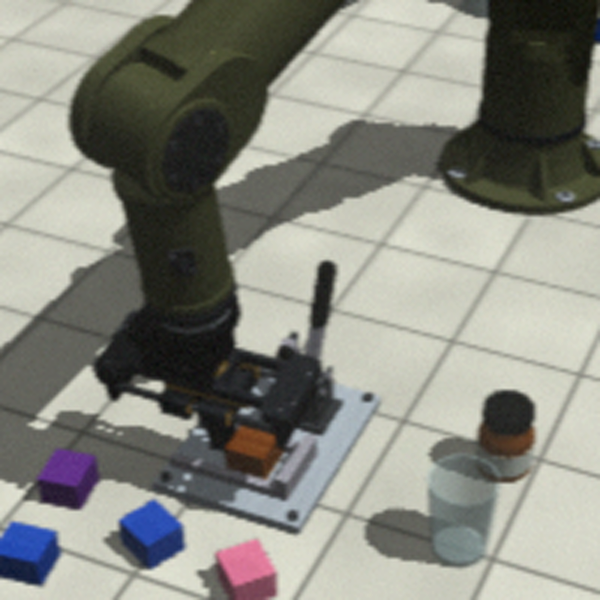

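View pics/c_top.png

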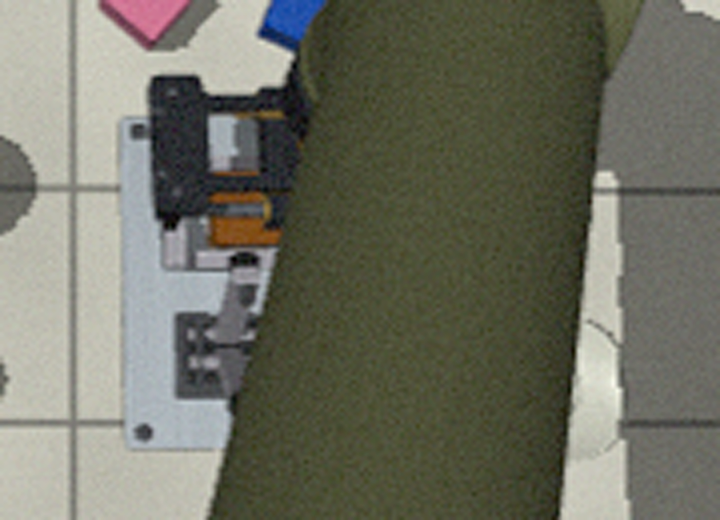

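Block is sliding with the fingers and the body clears the clamp foot. About 10 mm remain; I close that in small steps.

Call:
{"api": "step_arm", "payload": {"deltas": [[0, 0, 0, 0, 2, 0, 0], [0, 0, 0, 0, 4, 0, 0], [0, 0, 0, 0, 6, 0, 0], [0, 0, 0, 0, 7, 0, 0], [0, 0, 0, 0, 8, 0, 0], [0, 0, 0, 0, 9, 0, 0], [0, 0, 0, 0, 10, 0, 0], [0, 0, 0, 0, 10, 0, 0]]}}

```text
time: 6.55
position: [0.6484, -0.084, 0.0316]
tool_rot: [0.019, -2.967, -0.001]
ft_force: [-0.1, -0.2, -0.2]
grip_width: 0.007
```

```bash
python3 look.py d scene top
```

```text
6.55 [ 0.6484 -0.084   0.0316] [-0.332  0.669  0.596  1.479 -0.337  1.281  1.901] [-0.1 -0.2 -0.2]
[[-0.985 -0.013 -0.174]
 [-0.013  1.    -0.001]
 [ 0.174  0.002 -0.985]]
```

View pics/d_top.png

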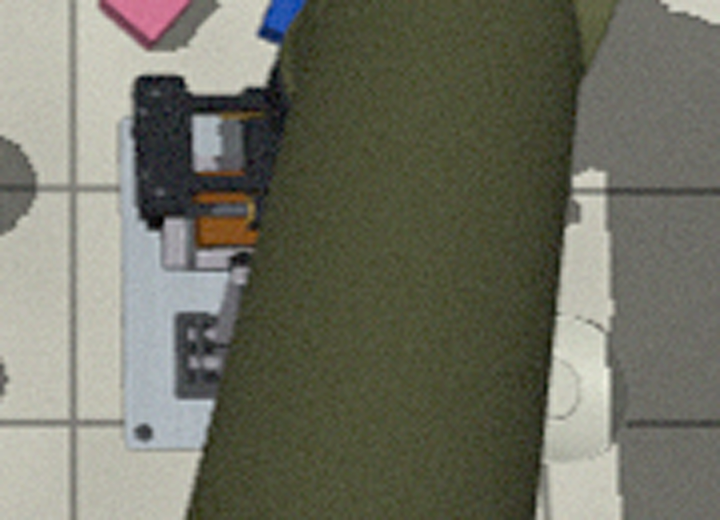

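Call:
{"api": "step_arm", "payload": {"deltas": [[0, 0, 0, 0, 1, 0, 0], [0, 0, 0, 0, 2, 0, 0], [0, 0, 0, 0, 3, 0, 0], [0, 0, 0, 0, 4, 0, 0], [0, 0, 0, 0, 4.5, 0, 0], [0, 0, 0, 0, 5, 0, 0], [0, 0, 0, 0, 5, 0, 0], [0, 0, 0, 0, 5, 0, 0]]}}

```text
time: 7.65
position: [0.6483, -0.0789, 0.0315]
tool_rot: [0.019, -2.967, -0.001]
ft_force: [-0.1, -1.5, 0.0]
grip_width: 0.007
```

```bash
python3 look.py e scene top
```

```text
7.65 [ 0.6483 -0.0789  0.0315] [-0.339  0.668  0.595  1.481 -0.338  1.28   1.894] [-0.1 -1.5  0. ]
[[-0.985 -0.013 -0.174]
 [-0.013  1.    -0.   ]
 [ 0.174  0.002 -0.985]]
```

View pics/e_top.png

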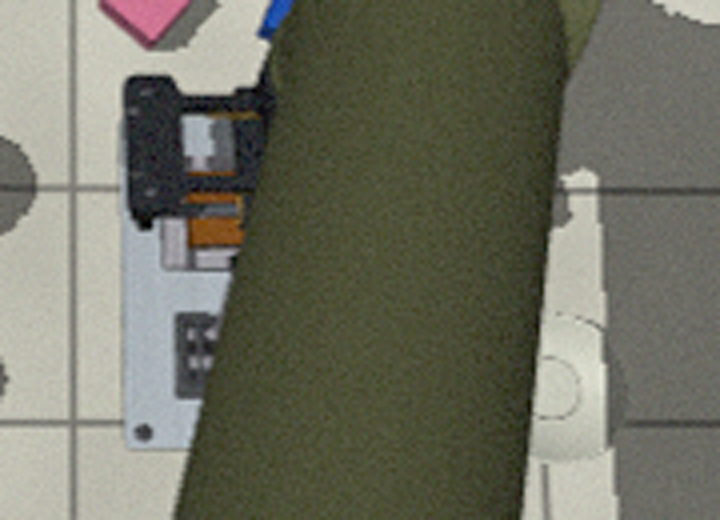

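View pics/e_scene.png

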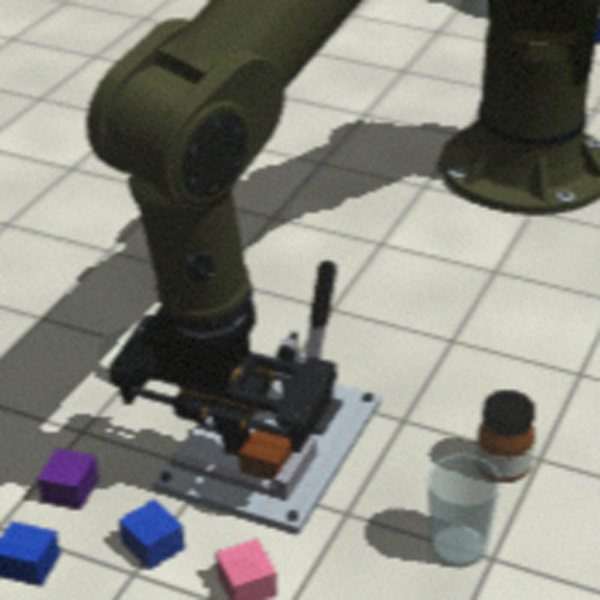

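Nearly there; the top view shows the block's face at column 188 against the stop's edge at 186. I press a little further until the force rises.

Call:
{"api": "step_arm", "payload": {"deltas": [[0, 0, 0, 0, 1, 0, 0], [0, 0, 0, 0, 1.5, 0, 0], [0, 0, 0, 0, 2, 0, 0], [0, 0, 0, 0, 2.5, 0, 0], [0, 0, 0, 0, 3, 0, 0], [0, 0, 0, 0, 3, 0, 0], [0, 0, 0, 0, 3, 0, 0], [0, 0, 0, 0, 3, 0, 0]]}}

```text
time: 8.75
position: [0.6482, -0.0762, 0.0316]
tool_rot: [0.019, -2.967, -0.001]
ft_force: [-0.0, -0.8, -0.2]
grip_width: 0.004
```

Call:
{"api": "step_arm", "payload": {"deltas": [[0, 0, 0, 0, 1, 0, 0], [0, 0, 0, 0, 1.5, 0, 0], [0, 0, 0, 0, 2, 0, 0], [0, 0, 0, 0, 2.5, 0, 0], [0, 0, 0, 0, 3, 0, 0], [0, 0, 0, 0, 3, 0, 0], [0, 0, 0, 0, 3, 0, 0], [0, 0, 0, 0, 3, 0, 0]]}}

```text
time: 9.75
position: [0.6481, -0.0761, 0.0319]
tool_rot: [0.016, -2.968, 0.005]
ft_force: [-0.5, -6.2, -0.5]
grip_width: 0.008
```

```bash
python3 look.py f scene top
```

```text
9.75 [ 0.6481 -0.0761  0.0319] [-0.346  0.666  0.596  1.483 -0.335  1.279  1.886] [-0.5 -6.2 -0.5]
[[-0.985 -0.011 -0.173]
 [-0.011  1.    -0.004]
 [ 0.173 -0.002 -0.985]]
```

View pics/f_top.png

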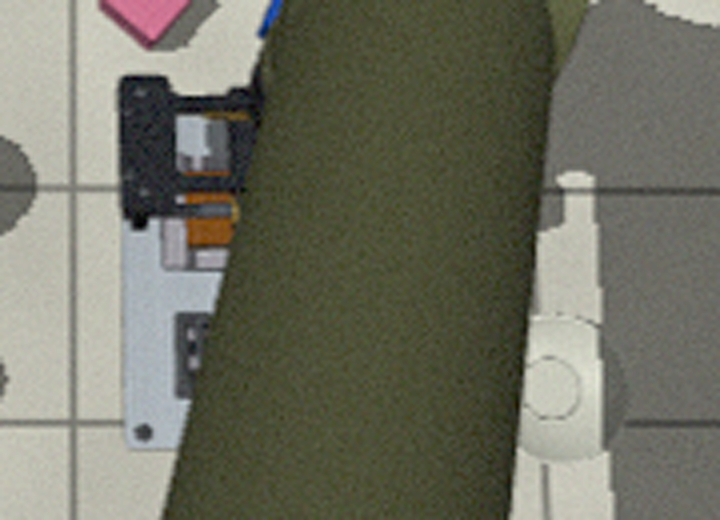

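View pics/f_scene.png

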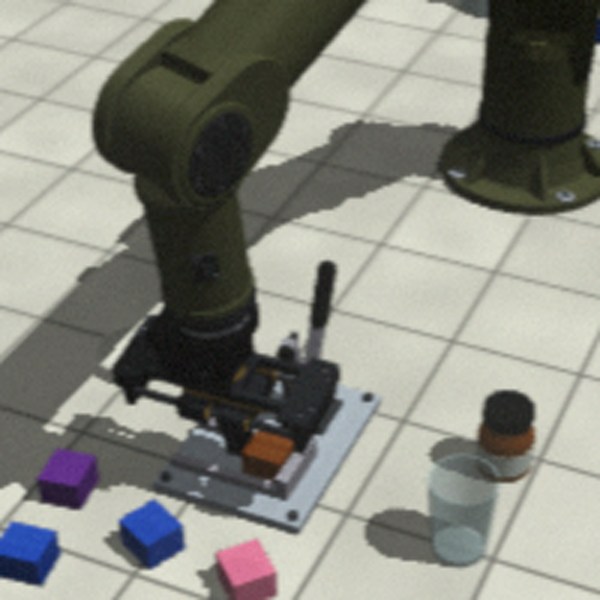

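Call:
{"api": "step_arm", "payload": {"deltas": [[0, 0, 0, 0, -10, 0, 0], [0, 0, 0, 0, -35, 0, 0], [0, 0, 0, 0, -60, 0, 0], [0, 0, 0, 5, -70, -30, 0], [0, 0, 0, 13, -70, -75, 0], [0, 0, 0, 21, -70, -120, 0], [0, 0, 0, 29, -70, -165, 0], [0, 0, 0, 35, -70, -197, 0]]}}

```text
time: 10.85
position: [0.6489, -0.1459, 0.2342]
tool_rot: [0.016, -2.969, 0.0]
ft_force: [0.4, 0.6, 1.6]
grip_width: 0.004
```

```bash
python3 look.py g scene wrist
```

```text
10.85 [ 0.6489 -0.1459  0.2342] [-0.26   0.547  0.666  1.237 -0.267  1.624  1.947] [0.4 0.6 1.6]
[[-0.985 -0.01  -0.171]
 [-0.01   1.    -0.001]
 [ 0.171  0.001 -0.985]]
```

View pics/g_wrist.png

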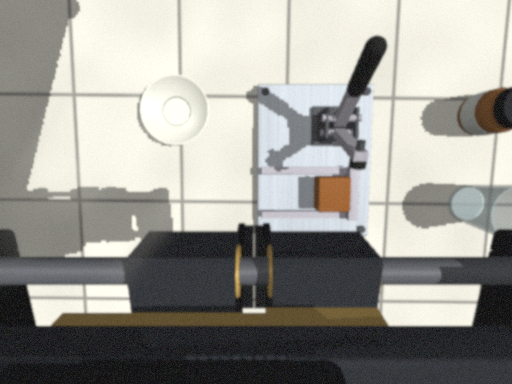

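View pics/g_scene.png

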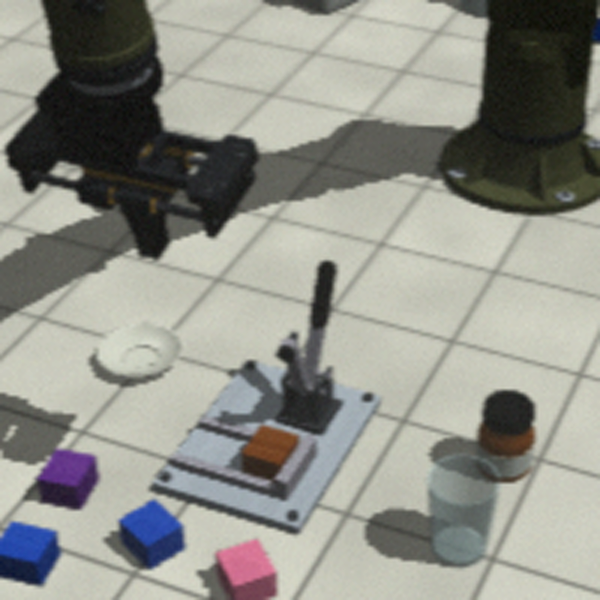

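Call:
{"api": "step_arm", "payload": {"deltas": [[0, -2, 0, 25, 12, 0, 0], [0, -4, 0, 55, 28, 3, 0], [0, -6, 0, 85, 45, 6, 0], [0, -8, 0, 115, 62, 10, 0], [0, -10, 0, 145, 78, 13, 0], [0, -10, 0, 170, 92, 16, 0], [0, -10, 0, 183, 99, 16, 0], [0, -10, 0, 183, 99, 16, 0]]}}

```text
time: 11.95
position: [0.4639, -0.047, 0.2472]
tool_rot: [0.02, -3.141, -0.004]
ft_force: [1.0, 0.0, 0.6]
grip_width: 0.007
```

```bash
python3 look.py i scene wrist top
```

```text
11.95 [ 0.4639 -0.047   0.2472] [-0.612 -0.128  0.61   1.866  0.072  1.381  1.564] [1.  0.  0.6]
[[-1.    -0.013 -0.   ]
 [-0.013  1.     0.003]
 [ 0.     0.003 -1.   ]]
```

View pics/i_wrist.png

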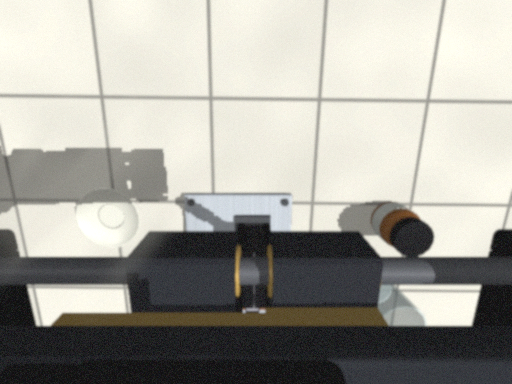

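View pics/i_scene.png

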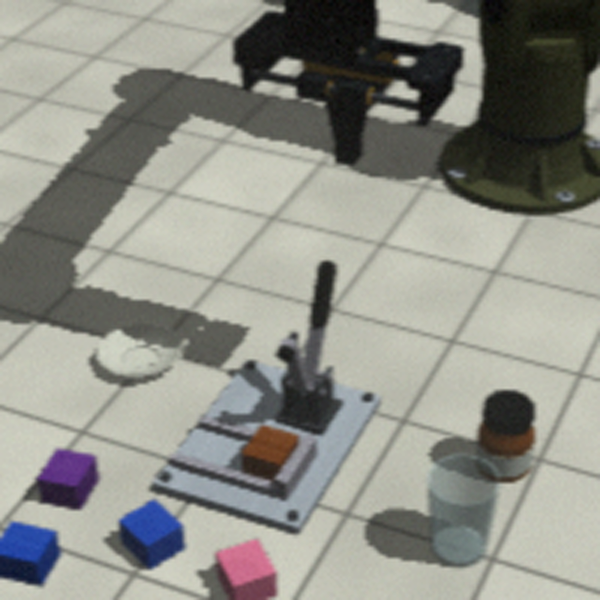

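View pics/i_top.png

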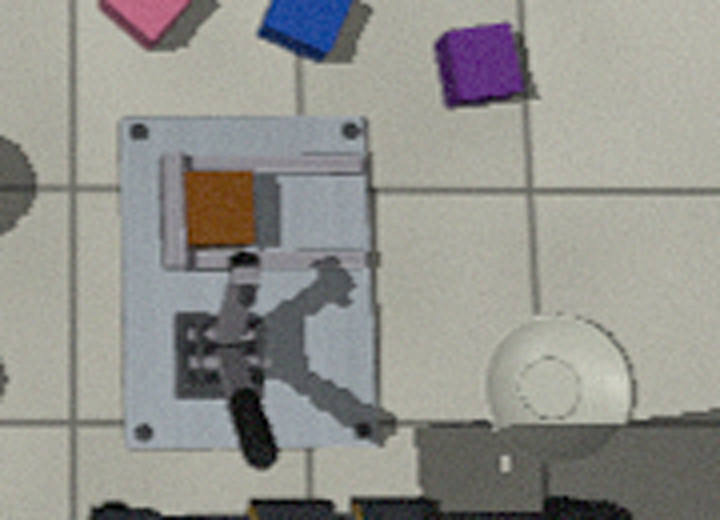

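Run:
```python
from h import *
c=pickle.load(open("i.pkl","rb"))["top"][1]
print(ray(c,(262/4+250,455/4+150),.16), ray(c,(240/4+250,395/4+150),.11))
```

```text
[ 0.5080506  -0.04888852  0.16      ] [ 0.5359769  -0.04676028  0.11      ]
```

Call:
{"api": "step_arm", "payload": {"deltas": [[0, 0, 0, 0, 0, 20, 0], [0, 0, 0, 0, 0, 40, 0], [0, 0, 0, 0, 0, 60, 0], [0, 0, 0, 0, 0, 80, 0], [0, 0, 0, 0, 0, 100, 0], [0, 0, 0, 0, 0, 115, 0], [0, 0, 0, 0, 0, 122, 0], [0, 0, 0, 0, 0, 122, 0]]}}

```text
time: 13.1
position: [0.4646, -0.0468, 0.1255]
tool_rot: [0.019, -3.141, -0.002]
ft_force: [0.2, -0.1, -0.5]
grip_width: 0.009
```

```bash
python3 look.py j scene top
```

```text
13.1 [ 0.4646 -0.0468  0.1255] [-0.6   -0.013  0.647  2.031  0.008  1.122  1.627] [ 0.2 -0.1 -0.5]
[[-1.    -0.012 -0.001]
 [-0.012  1.     0.001]
 [ 0.001  0.001 -1.   ]]
```

View pics/j_scene.png

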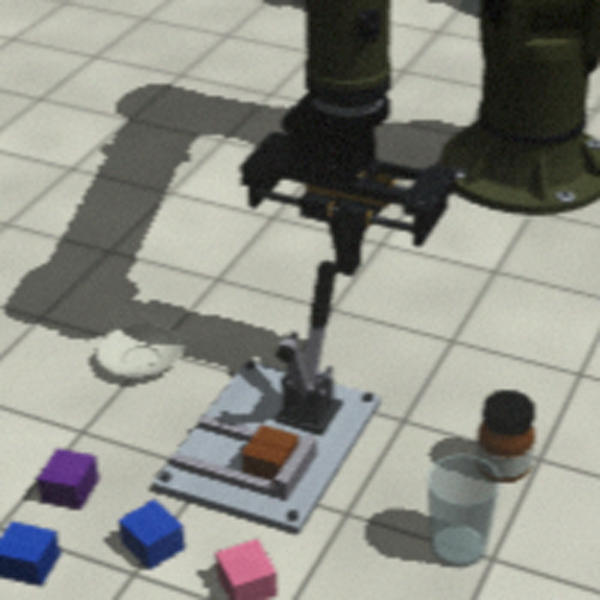

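View pics/j_top.png

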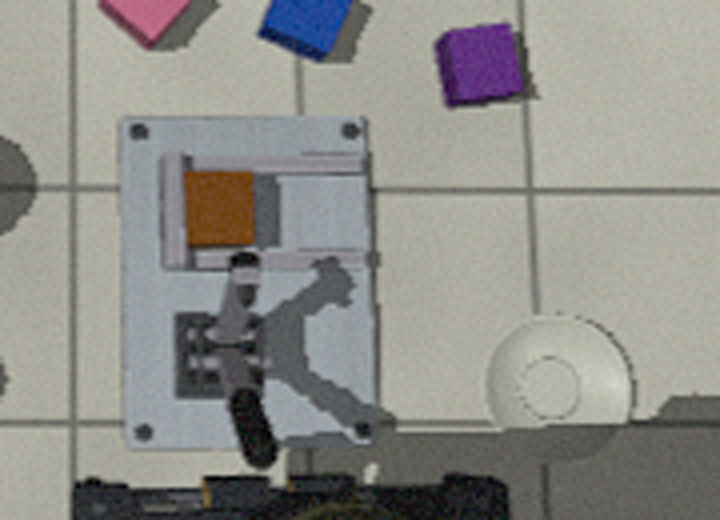

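Call:
{"api": "step_arm", "payload": {"deltas": [[0, 0, 0, -11, -1.5, 0, 0], [0, 0, 0, -22, -1.5, 0, 0], [0, 0, 0, -33, -1.5, 0, 0], [0, 0, 0, -44, -1.5, 0, 0], [0, 0, 0, -54, -1.5, 0, 0], [0, 0, 0, -64, -1.5, 0, 0], [0, 0, 0, -72, -1.5, 0, 0], [0, 0, 0, -78, -1.5, 0, 0]]}}

```text
time: 14.2
position: [0.5437, -0.0469, 0.1257]
tool_rot: [-0.02, 3.14, 0.002]
ft_force: [0.0, 0.4, 0.2]
grip_width: 0.003
```

```bash
python3 look.py k scene top
```

```text
14.2 [ 0.5437 -0.0469  0.1257] [-0.558  0.193  0.665  1.855 -0.132  1.136  1.737] [0.  0.4 0.2]
[[-1.    -0.013  0.001]
 [-0.013  1.     0.001]
 [-0.001  0.001 -1.   ]]
```

View pics/k_scene.png

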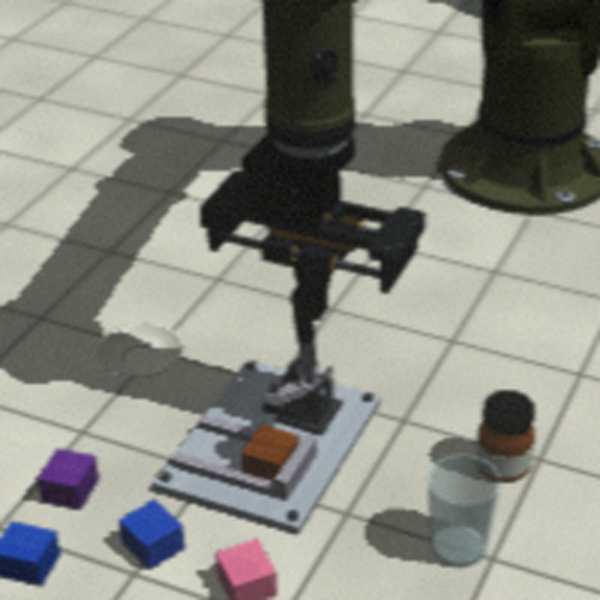

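Call:
{"api": "step_arm", "payload": {"deltas": [[0, 0, 0, -4, 0, 0, 0], [0, 0, 0, -8, 0, 0, 0], [0, 0, 0, -12, 0, 0, 0], [0, 0, 0, -16, 0, 0, 0], [0, 0, 0, -20, 0, 0, 0], [0, 0, 0, -20, 0, 0, 0], [0, 0, 0, -20, 0, 0, 0], [0, 0, 0, -20, 0, 0, 0]]}}

```text
time: 15.3
position: [0.5625, -0.0468, 0.1257]
tool_rot: [-0.02, 3.142, 0.003]
ft_force: [-0.1, 0.6, -0.3]
grip_width: 0.007
```

```bash
python3 look.py l scene top
```

```text
15.3 [ 0.5625 -0.0468  0.1257] [-0.542  0.239  0.662  1.81  -0.162  1.147  1.757] [-0.1  0.6 -0.3]
[[-1.    -0.013  0.   ]
 [-0.013  1.     0.002]
 [-0.     0.002 -1.   ]]
```

View pics/l_scene.png

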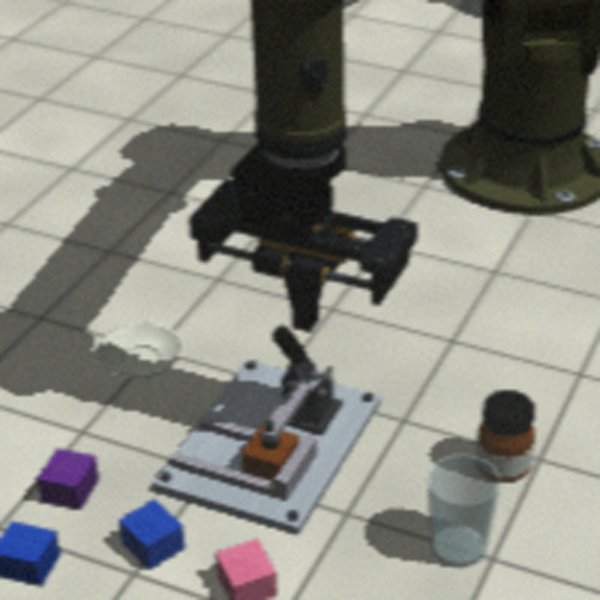

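Snapped into lock, with the arm down on the block. I back off in −x and rise clear.

Call:
{"api": "step_arm", "payload": {"deltas": [[0, 0, 0, 15, 0, 0, 0], [0, 0, 0, 40, 0, 0, 0], [0, 0, 0, 65, 0, -10, 0], [0, 0, 0, 85, 0, -40, 0], [0, 0, 0, 90, 0, -75, 0], [0, 0, 0, 90, 0, -105, 0], [0, 0, 0, 90, 0, -120, 0], [0, 0, 0, 90, 0, -120, 0]]}}

```text
time: 16.4
position: [0.4726, -0.0482, 0.246]
tool_rot: [-0.02, 3.14, 0.003]
ft_force: [0.0, 0.8, -0.4]
grip_width: 0.002
```

```bash
python3 look.py m scene top
```

```text
16.4 [ 0.4726 -0.0482  0.246 ] [-0.631 -0.107  0.638  1.852  0.063  1.375  1.576] [ 0.   0.8 -0.4]
[[-1.    -0.013  0.001]
 [-0.013  1.     0.002]
 [-0.001  0.002 -1.   ]]
```

View pics/m_scene.png

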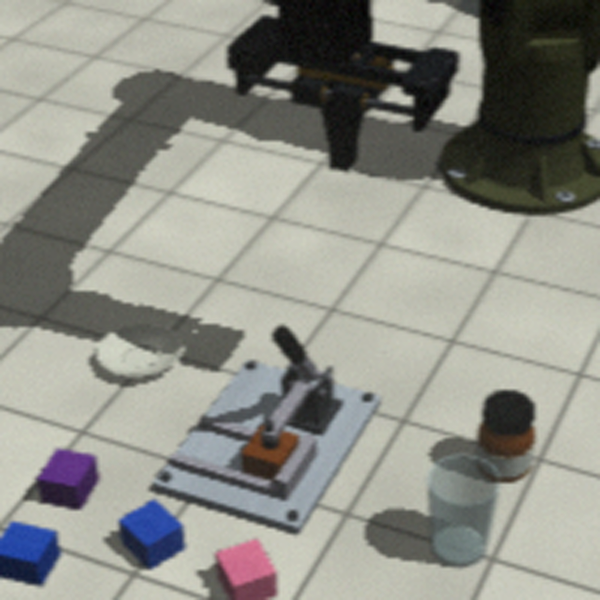

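View pics/m_top.png

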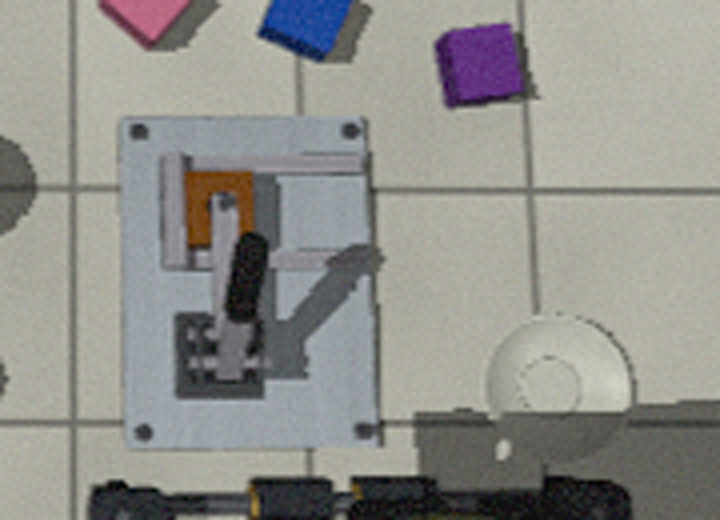

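Run:
```python
from h import *
from bench import ctrl
D=pickle.load(open("m.pkl","rb"));p=[.5535,-.0485,.008]
for a in(.9,1.05):
    X=j2w(p,[[.11*np.sin(a-.45),0,.062+.11*np.cos(a-.45)]])
    print(a,(proj(D["scene"][1],X)-[130,60])*3,(proj(D["top"][1],X)-[250,150])*4)
ctrl.close_job()
```

```text
0.9 [[284.41230298 314.38627128]] [[256.65443332 262.87689996]]
1.05 [[277.86640868 330.73649521]] [[252.98938691 235.7590205 ]]
the job is handed in; nothing more can be done
```

I pushed the amber block home along its track, then pushed the lever past its dead point so it snapped into lock. I backed the arm clear and handed the job in at about 16.5 s of the 46 s limit. The hand-in reports no verdict.

- **Block:** I pushed with shut fingers, low on the block, with the hand tilted 10° so its body stayed clear of the clamp arm. I stopped when the force rose to 6.2 N and the tool no longer advanced. The later top views show the block flush against the end stop. The tool went about 6 mm further than I had calculated before the force rose. I put this down to my estimate of finger thickness and jig position, because the images agree the block is home.
- **Lever:** The tip's position in the scene picture is within about one image pixel of where a full lock (1.05 rad) would put it. The top view is a looser match, but both views fit full lock clearly better than 0.9 rad. The clamp arm is down with its foot on the middle of the block's top.
- **Left alone:** The dish and the coloured blocks show no movement in the last pictures, nor do the beaker and jar, which are only fully in view in the scene picture. The gripper is about 90 mm behind the lever and 75 mm above it.
- **Not checked or not exact:** I could not measure the clamping force itself. My separate jig estimates from the top and scene cameras differed by about 5 mm, and the wrist view agreed with the combined estimate to about 2 mm.

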